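# Load the smoker box and set its damper

## Task

Slide the smoker box's damper fully open, take the wood chunk out of its rack and set it gently (not dropped) flat on the floor of the opened chamber, then slide the damper back until the white line on its grip lines up with the red clip on the rail. The chamber is too narrow for fingers along the chunk's long sides and the rack covers its ends, so put the chunk down on the shelf on the way and take it again by its ends. Leave the jar, bowl, press, tongs and board where they are.

Things in the scene. Friction and masses are not known exactly. Their poses are not given: they have to be found in the camera images.
- smoker: Smoker box, a dark steel trough 100 (x) x 320 (y) x 67 mm high, fixed to the shelf (it varies in place and turn). Origin: centre of its underside; z up, its y runs along its length and the damper's track. Its open chamber is at the -y half: 46 mm wide (x -23 to 23), from y = -150 to y = -10 mm (140 mm long), floor 8 mm above the underside, rim 67 mm above it; the +y half is solid. A thin rail, 4 mm higher than the rim and 10 mm wide, runs along each long edge
- chamber_floor (a point): the point at the middle of the chamber's floor (box frame: x 0, y -80, z 8 mm)
- damper (a joint): travel of the damper, m: 0 = chamber fully covered, 0.150 = fully open (hard stop), growing toward the box's +y. It starts somewhere between 0 and 0.03, stays where it is left and needs about 2.5 N to move
- damper_grip (a point): a point on the damper's grip. The damper is a bright aluminium cover plate 76 (x) x 150 (y) x 3 mm lying on the rim; at its middle stands a black grip block, 30 mm (box x) x 16 mm (box y) x 36 mm tall, with a white line over its middle running along box x. The point is on the grip's axis, 23 mm above the cover plate, 13 mm below the grip's top and 93 mm above the shelf. The axes are those of the box
- clip: red clip fixed on the box's +x rail, 20 (x) x 12 (y) x 12 mm; origin at the centre of its underside, axes as the box's. It marks where along the track (box y) the grip's white line must end up; it lies where the damper's joint value is 0.040 to 0.110, another place each time
- rack: small bright aluminium rack fixed to the shelf: base 70 (x) x 84 (y) x 5 mm and, across y, two upright end plates 44 mm wide (x), 4 mm thick, with inner faces 68 mm apart and tops 55 mm above the shelf; open along x. Origin: centre of its underside. It stands on the left or the right of the shelf, swapped with the jar
- chunk: loose dark hardwood smoking chunk, 34 (x) x 60 (y) x 45 mm (z), 50 to 100 g; origin: centre of its underside; z up. It starts on the rack's base (underside 5 mm above the shelf), its 60 mm length along the rack's y between the end plates, so it can be taken only across its 34 mm width. In the chamber its 60 mm length must lie along the box's y
- jar: squat glass jar with screw lid, 92 mm across, 82 mm high; origin: centre of its underside. Bystander
- bowl: yellow silicone pinch bowl, 84 mm across, 35 mm high; origin: centre of its underside. Bystander
- press: cast aluminium grill press, dark grey plate 110 (x) x 190 (y) x 12 mm with a wooden handle along y, 62 mm high; origin: centre of its underside. Bystander
- tongs: stainless tongs with black tips lying flat, about 270 mm long along x, 70 mm wide; origin near their middle. Bystander
- board: light wooden cutting board, 260 x 18 x 180 mm, propped upright on a steel foot at the back of the shelf, fixed. Bystander. Apart from these things, the shelf in front of the smoker box (from 0.42 to 0.50 m ahead of the robot, within 0.1 m of its middle line) is free
There are look-alikes about, which are no part of the job. Of the things like the chunk, leave any that is purple; of the rest the larger one is meant.

How it is judged:
By the outcome, as a careful person would: the job done as asked, in the order asked, and still so for the second after the job is handed in, with the robot touching nothing.
It also fails if it takes over 72 s, if anything falls off the work surface, if the arm or the gripper's body presses on something with over 40 N, if the wrist force passes 120 N, or if a joint passes its speed limit or range.

## Robot

A 6-joint arm with a two-finger parallel gripper is mounted at the origin on the work surface. World frame = base frame: x ahead of the robot, y to its left, z up, the work surface at z = 0. Lengths are in mm, angles in degrees, forces in N, time in s.
With the tool pointing down it reaches from about 350 to 850 mm from the base axis. Payload 8.1 kg.
Tool frame: the origin (TCP) lies between the finger pads; the fingertips stand r.nose_length ahead of it and the grasp point (between the pads) lies 3 mm ahead of it (r.nose_length is the distance from the TCP to the fingertips, in mm); x points along the fingers, y is the direction in which the jaws open and shut, and the axes are right-handed (so a half turn about x gives the same grasp; the last joint's range is limited). The gripper opens to 85 mm and grips with 20 to 120 N. Pads are 22 mm wide; open, the fingers measure 114 mm over their backs; the gripper's body (76 mm by 85 mm) begins 54 mm behind the grasp point. The pads swing forward as they close: fully open they stand 13 mm farther back than shut.
Start: joints at [64.893, 7.471, 85.268, -0, 87.261, -4.893], TCP at [207.295, 563.058, 253.292] pointing down, gripper open.
Joint ranges: [-169.43, 169.43], [-51.17, 129.36], [1.28, 143.12], [-76.62, 256.62], [0, 156.53], [-152.29, 152.29]. Speed limits (degrees/s): [136.94, 136.94, 159.86, 180, 180, 180].

## Interface

Orientations are given as [roll, pitch, yaw] about the fixed x, y, z axes, in that order (R = Rz(yaw) Ry(pitch) Rx(roll)).
In Python, from bench import sense, optics, order, r gives the robot as it stands.
- The arm moves only by the tool carry_out, never from a script. Its argument "commands" is one flat list of numbers, 7 for each row, row after row: the shift along the tool's x, y, z in m, then the turn, a rotation vector about the tool's x, y, z in degrees, then the closure, from -1 (fully open) to 1 (shut), so that 0 is half open. A call has 1 to 12 rows; each row is the pose to reach, as a shift and turn from the pose measured when the call began, along the tool's axes at that moment; what a row does not reach only later rows make up. A row lasts 1/8 s, in which the tool goes at most 62.5 mm and 10.7 degrees, less where a joint would pass 70% of its speed; a pose out of reach is approached as far as the arm can. A call with a gripper value outside its range is refused whole. The fingers move at their own pace and stop on an object; "grip_force" is the grip in N (left out, the last holds). Time passes only in rows, so rows that repeat a pose let the fingers close. It gives the time, the measured TCP pose, the force and the opening at its end, in the units of the state.
- sense(): the state, without advancing time (a new reading comes with each control period).
- optics.snapshot(name): name is "scene" or "top" or "wrist"; returns (picture, depth): 480x640x3 uint8, red, green, blue; 480x640 float32, mm along the optical axis (not along the pixel's ray), 0 where there is no reading.
- optics.calibration(name): a dict with "mtx" (3x3 intrinsics, pixels), "extrinsics" (4x4, takes a point from camera to world coordinates). Camera axes: x right, y up, looking along -z (the intrinsics and any distortion apply to the point x, -y, -z); pixel columns grow to the right and rows downward; lengths in mm; the calibration is good to about 2 mm. A picture is of the moment at which its call begins: read the wrist's pose just before it. calibration takes no time and is no camera call; for the wrist camera it gives the pose at the moment of the call.
- order.hand_in(): hands the job in, once; it reports no verdict.
The state is a dict: "time": time; "joint_pos": joint angles; "qd": joint speeds; "joint_efforts": joint torques, N m; "tool_pos": TCP position; "tcp_rot": TCP orientation; "ft_force": force on the tool from outside, world axes, zero at the start; "wrist_torque": the same for the moment, N m; "finger_gap": finger opening in mm.
Only numpy, scipy, OpenCV 4.12 (cv2) and the standard library are available. Lean on these libraries where they do the work, as an engineer would, in place of code of your own. Each camera call takes 0.05 s, during which the arm holds its last target. There are 200 camera calls.

## Working session

There is one attempt and no reset: what is moved stays moved. The work goes in short steps, Python scripts to look and compute and a tool call to move; the robot and the scene stay as the last step left them, time stands still between calls to the robot, and variables do not carry over. Pictures are saved under pics/ and viewed, about 8 in all and at most 12, crops included, and the job is handed in when it is done.

Besides the shell and the picture viewer there is one more tool, called after ">>>" as name(argument=value, ...) on one line, values as JSON. carry_out: Moves the arm, as the interface text tells. Its arguments: {"type":"object","properties":{"commands":{"type":"array","items":{"type":"number"}},"grip_force":{"type":"number"}},"required":["commands"]}

```bash
mkdir -p pics; ls
cat > h.py <<'E'
import numpy as np, cv2
from bench import sense, optics, order, r
def snap(n,f=None):
    p,d=optics.snapshot(n); c=optics.calibration(n)
    np.savez(''+n+'.npz',p=p,d=d,K=c['mtx'],E=c['extrinsics'])
    if f: cv2.imwrite('pics/'+f,p[:,:,::-1])
    return p,d
def world(n,u,v,z=None):
    """pixel->world by depth, or by plane z"""
    a=np.load(''+n+'.npz'); K,E=a['K'],a['E']
    ray=np.array([(u-K[0,2])/K[0,0],-(v-K[1,2])/K[1,1],-1])
    R,t=E[:3,:3],E[:3,3]; w=R@ray
    if z is None:
        d=a['d'][int(round(v)),int(round(u))]; return t+w*d
    return t+w*(z-t[2])/w[2]
E
python3 - <<'E'
from h import *
snap('top','top1.png'); snap('scene','scene1.png')
print(r.nose_length, sense()); c=optics.calibration('top'); print(c)
E
```

```text
pics
22.0 {'time': 0.1, 'joint_pos': array([ 6.48938433e+01,  7.51146302e+00,  8.53220980e+01, -6.83092845e-04,
        8.72607810e+01, -4.89426166e+00]), 'qd': array([-0.01861104, -0.05909088, -0.12159953, -0.04060278, -0.06054515,
        0.10645885]), 'joint_efforts': array([ 2.09055339e-03, -5.70962477e+01, -5.01934326e+01, -5.08815015e-05,
        8.52504512e-03,  5.84308282e-05]), 'tool_pos': array([207.100577  , 562.64939582, 252.35120699]), 'tcp_rot': array([ -94.47992007,   89.90565552, -114.69178187]), 'ft_force': array([ 0.01120393, -0.15721445, -0.39791196]), 'wrist_torque': array([ 0.0197005 , -0.00826281, -0.05964033]), 'finger_gap': 85.50651800069892}
{'mtx': array([[462.69183259,   0.        , 320.19452116],
       [  0.        , 462.69183259, 231.8451441 ],
       [  0.        ,   0.        ,   1.        ]]), 'extrinsics': array([[ 9.99115410e-03,  9.94212207e-01, -1.06968522e-01,
         4.90177952e+02],
       [-9.99871676e-01,  1.12726686e-02,  1.13823456e-02,
        -2.13193244e+01],
       [ 1.25222877e-02,  1.06841072e-01,  9.94197253e-01,
         1.14032937e+03],
       [ 0.00000000e+00,  0.00000000e+00,  0.00000000e+00,
         1.00000000e+00]])}
```

View pics/top1.png

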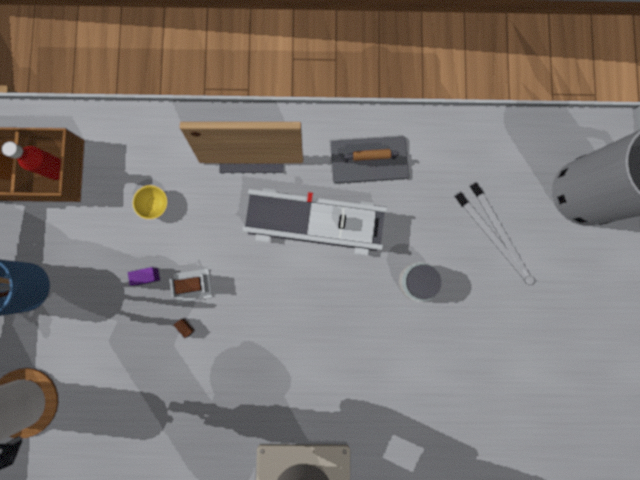

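View pics/scene1.png

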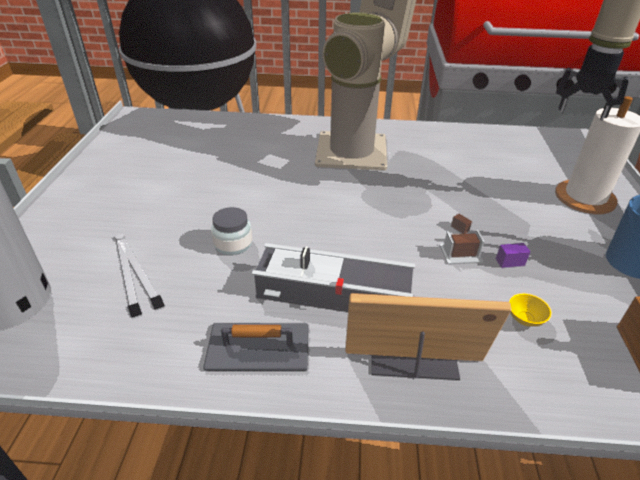

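The top view shows three chunk-like things: brown in the rack (187,286), a small brown one (184,328), and a purple one (143,276). The larger brown one in the rack fits. The box has its damper plate at columns 308–380, the grip at (343,221), and the clip at (310,197). I'll confirm in an enlarged crop.

Run:
```python
import cv2,numpy as np
p=np.load('top.npz')['p'][:,:,::-1]
a=cv2.resize(p[180:260,235:395],None,fx=5,fy=5,interpolation=cv2.INTER_CUBIC)
b=cv2.resize(p[260:340,120:220],None,fx=5,fy=5,interpolation=cv2.INTER_CUBIC)[:200]
c=np.zeros((600,800,3),np.uint8);c[:400]=a;c[400:,:500]=b
cv2.imwrite('pics/crop1.png',c)
```

```text
(no output)
```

View pics/crop1.png

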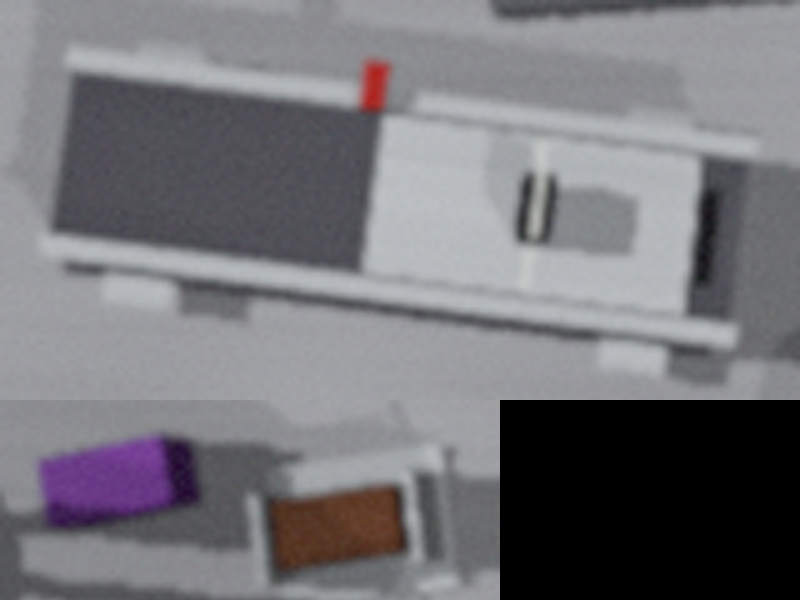

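The crop confirms the larger brown chunk in the rack (chunk about 120+340/5, 260+127/5). The box rails and the grip (537,208 in the crop) are clear.

Run:
```python
from h import *
A=lambda x,y:(235+x/5,180+y/5); B=lambda x,y:(120+x/5,260+(y-400)/5)
np.set_printoptions(precision=1,suppress=True)
rc=[world('top',*A(*q),71) for q in [(68,50),(757,150),(42,250),(737,340)]]
for q in rc: print(q)
c=np.mean(rc,0); y=rc[0]-rc[1]+rc[2]-rc[3]; yaw=np.degrees(np.arctan2(y[1],y[0]))-90
print('box',c,yaw, np.linalg.norm(rc[0]-rc[1]),np.linalg.norm(rc[0]-rc[2]))
th=np.radians(yaw); ex=np.array([np.cos(th),np.sin(th)]); ey=np.array([-ex[1],ex[0]])
f=lambda w:(ex@(w-c)[:2],ey@(w-c)[:2])
g=world('top',*A(537,208),106); print('grip',g,f(g),world('top',*A(537,208)))
k=world('top',*A(376,63),83);k2=world('top',*A(372,108),83);print('clip',k,f(k),k2,f(k2))
for q in [(380,115),(362,270),(700,155),(687,315)]:
  w=world('top',*A(*q),70);print('plate',f(w))
ch=[world('top',*B(*q),50) for q in [(272,500),(403,486),(408,552),(280,568)]]
m=np.mean(ch,0);d=ch[0]-ch[1]+ch[3]-ch[2];print('chunk',m,'yaw',np.degrees(np.arctan2(d[1],d[0]))-90,np.linalg.norm(ch[0]-ch[1]),np.linalg.norm(ch[0]-ch[3]),world('top',*B(340,527)))
from scipy.spatial.transform import Rotation as Ro
s=sense(); print(Ro.from_euler('xyz',s['tcp_rot'],degrees=True).as_matrix())
print(optics.calibration('wrist'))
```

```text
[701.9 135.2  71. ]
[ 658.4 -188.    71. ]
[607.5 144.7  71. ]
[ 569.2 -178.2   71. ]
box [634.3 -21.6  71. ] -7.219743636963429 326.089963415815 94.88806361631444
grip [625.3 -83.  106. ] (np.float64(-1.1985705522416255), np.float64(-62.050519154591534)) [625.  -82.9 108.1]
clip [695.2  -9.3  83. ] (np.float64(58.924076632584345), np.float64(19.830861782124032)) [674.   -7.7  83. ] (np.float64(37.73124952774984), np.float64(18.74964455076859))
plate (np.float64(37.179995916443154), np.float64(15.03045378520953))
plate (np.float64(-36.24959530731283), np.float64(13.27140716336277))
plate (np.float64(39.02579343695835), np.float64(-135.9903277367312))
plate (np.float64(-36.40490137821064), np.float64(-139.24252591614194))
chunk [478.6 273.   50. ] yaw 7.175230486521841 61.15056936921207 31.8456017746168 [478.4 273.   51.1]
[[-0.   0.3  0.9]
 [-0.   0.9 -0.3]
 [-1.  -0.  -0. ]]
{'mtx': array([[361.8,   0. , 327.6],
       [  0. , 361.8, 240.5],
       [  0. ,   0. ,   1. ]]), 'extrinsics': array([[  0.3,  -0.9,  -0.3, 139.6],
       [  0.9,   0.3,   0.1, 586. ],
       [ -0. ,  -0.3,   1. , 373.4],
       [  0. ,   0. ,   0. ,   1. ]])}
```

```bash
cat >> h.py <<'E'
from scipy.spatial.transform import Rotation as Ro
def go(x,y,z,h):
    """shift (m) and rotvec (deg) in tool axes to reach TCP x,y,z with jaw heading h, tool down"""
    s=sense(); R=Ro.from_euler('xyz',s['tcp_rot'],degrees=True)
    h=np.radians(h); Y=np.array([np.cos(h),np.sin(h),0]); X=np.array([0,0,-1.]); 
    T=Ro.from_matrix(np.c_[X,Y,np.cross(X,Y)])
    print('t',s['time'].round(2) if hasattr(s['time'],'round') else s['time'],'pos',s['tool_pos'].round(1),'F',s['ft_force'].round(1),'gap',round(s['finger_gap'],1))
    print('shift',(R.inv().apply(np.array([x,y,z])-s['tool_pos'])/1000).round(4),'rot',(R.inv()*T).as_rotvec(degrees=True).round(1))
E
python3 - <<'E'
from h import *
go(600,-60,250,82.8)
E
```

```text
t 0.1 pos [207.1 562.6 252.4] F [ 0.  -0.2 -0.4] gap 85.5
shift [ 0.003  -0.4486  0.5838] rot [-13.   -0.    0.1]
```

>>> carry_out(commands=[0.003, -0.449, 0.584, -13, 0, 0.1, -1, 0.003, -0.449, 0.584, -13, 0, 0.1, -1, 0.003, -0.449, 0.584, -13, 0, 0.1, -1, 0.003, -0.449, 0.584, -13, 0, 0.1, -1, 0.003, -0.449, 0.584, -13, 0, 0.1, -1, 0.003, -0.449, 0.584, -13, 0, 0.1, -1, 0.003, -0.449, 0.584, -13, 0, 0.1, -1, 0.003, -0.449, 0.584, -13, 0, 0.1, -1, 0.003, -0.449, 0.584, -13, 0, 0.1, -1, 0.003, -0.449, 0.584, -13, 0, 0.1, -1, 0.003, -0.449, 0.584, -13, 0, 0.1, -1, 0.003, -0.449, 0.584, -13, 0, 0.1, -1])

```text
time: 1.6
tool_pos: [600.6, -62.9, 249.4]
tcp_rot: [175.2, 89.9, 167.9]
ft_force: [-0.1, 0.2, 0.5]
finger_gap: 85.3
```

Run:
```python
from h import *
go(600,-60,250,82.8)
```

```text
t 1.6 pos [600.6 -62.9 249.4] F [-0.1  0.2  0.5] gap 85.3
shift [-0.0006  0.0028 -0.001 ] rot [-0.1 -0.1 -0. ]
```

Run:
```python
from h import *
snap('wrist','w1.png'); print(sense()['tool_pos'])
```

```text
[602.27435777 -67.85007016 248.63792952]
```

View pics/w1.png

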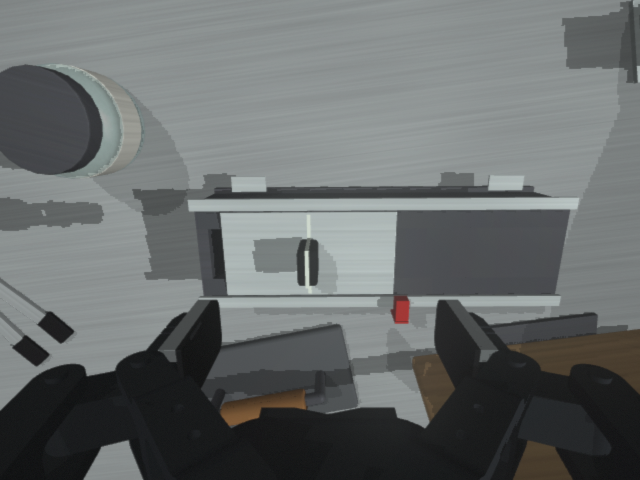

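The wrist view shows the grip's white line at about (307,262), the near rail from (189,205) to (577,203), the far rail from (200,302) to (560,300), and the clip at (402,310).

Run:
```python
from h import *
np.set_printoptions(precision=1,suppress=True)
a=np.load('wrist.npz');p=a['p'][:,:,::-1]
c=cv2.resize(p[180:330,180:590],None,fx=1.95,fy=1.95,interpolation=cv2.INTER_CUBIC)
g=cv2.resize(p[225:325,270:420],None,fx=3,fy=3,interpolation=cv2.INTER_CUBIC)
o=np.zeros((600,800,3),np.uint8);o[:292,:799]=c;o[300:,:450]=g;cv2.imwrite('pics/w1c.png',o)
s=sense();print(s['tool_pos'],s['qd'])
```

```text
Traceback (most recent call last):
ValueError: could not broadcast input array from shape (292,800,3) into shape (292,799,3)
```

Run:
```python
from h import *
a=np.load('wrist.npz');p=a['p'][:,:,::-1]
c=cv2.resize(p[180:330,180:580],None,fx=2,fy=2,interpolation=cv2.INTER_CUBIC)
g=cv2.resize(p[230:330,290:420],None,fx=3,fy=3,interpolation=cv2.INTER_CUBIC)
o=np.zeros((600,800,3),np.uint8);o[:300]=c;o[300:,:390]=g;cv2.imwrite('pics/w1c.png',o)
s=sense();print(s['tool_pos'],s['qd'])
```

```text
[602.27435777 -67.85007016 248.63792952] [ 3.14984561 -2.90386765  3.95043044  0.24903199 -0.20922697  5.36085066]
```

View pics/w1c.png

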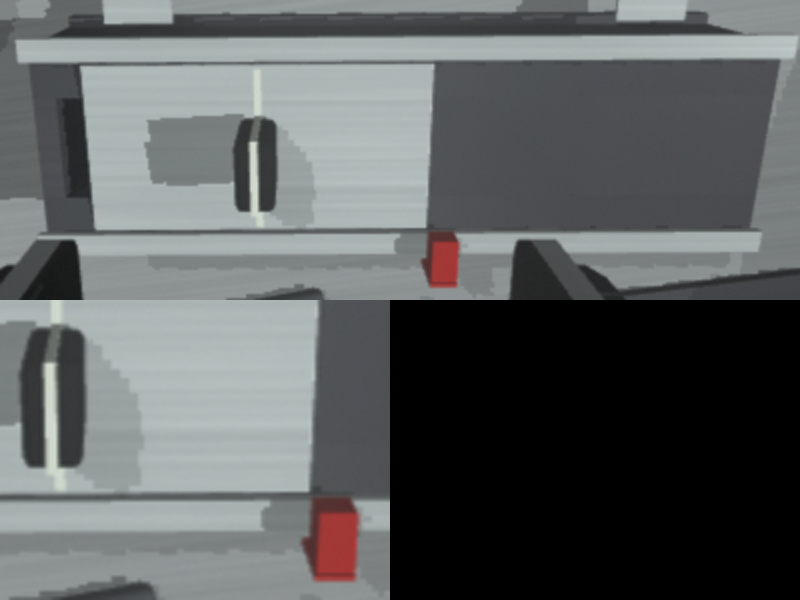

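Run:
```python
from h import *
np.set_printoptions(precision=1,suppress=True)
W=lambda x,y,z=None:world('wrist',180+x/2,180+y/2,z)
rc=[W(797,37,71),W(18,40,71),W(760,250,71),W(40,254,71)]
c=np.mean(rc,0); y=rc[0]-rc[1]+rc[2]-rc[3]; yaw=np.degrees(np.arctan2(y[1],y[0]))-90
print('box',c,yaw, np.linalg.norm(rc[0]-rc[1]),np.linalg.norm(rc[2]-rc[3]),np.linalg.norm(rc[0]-rc[2]))
th=np.radians(yaw); ex=np.array([np.cos(th),np.sin(th)]); ey=np.array([-ex[1],ex[0]])
f=lambda w:np.array([ex@(w-c)[:2],ey@(w-c)[:2]])
g=W(254,176,106); print('grip',g,f(g),W(254,176))
k=world('wrist',402.3,310,83);print('clip',k,f(k),world('wrist',402.3,310))
for q in [(80,66),(95,229),(433,66),(428,228)]: print('plate',f(W(*q,70)))
go(g[0],g[1],125,90+yaw)
```

```text
box [635.2 -27.5  71. ] -7.133251763469417 323.5138640269531 325.82110146812556 96.86940367759885
grip [626.2 -89.3 106. ] [ -1.3 -62.4] [625.9 -89.2 106.9]
clip [683.8 -15.1  83. ] [46.7 18.3] [683.7 -15.2  83.1]
plate [ -37.6 -137.2]
plate [  37.2 -137.1]
plate [-36.8  11.7]
plate [37.4 12.9]
t 1.65 pos [602.3 -67.9 248.6] F [-5.4 -2.2  0.6] gap 85.5
shift [ 0.1 -0.   0. ] rot [-0.3 -0.   0.2]
```

```bash
sed -i "s/    p,d=optics.snapshot(n); c=optics.calibration(n)/    c=optics.calibration(n); p,d=optics.snapshot(n)/" h.py
python3 - <<'E'
from h import *
go(625,-84,140,82.9)
go(625,-84,98,82.9)
E
```

```text
t 1.65 pos [602.3 -67.9 248.6] F [-5.4 -2.2  0.6] gap 85.5
shift [ 0.1087 -0.0128  0.0246] rot [-0.3 -0.   0.2]
t 1.65 pos [602.3 -67.9 248.6] F [-5.4 -2.2  0.6] gap 85.5
shift [ 0.1507 -0.0127  0.0246] rot [-0.3 -0.   0.2]
```

>>> carry_out(commands=[0.05, -0.0128, 0.0246, -0.3, 0, 0.2, -1, 0.11, -0.0128, 0.0246, -0.3, 0, 0.2, -1, 0.15, -0.0128, 0.0246, -0.3, 0, 0.2, -1, 0.15, -0.0128, 0.0246, -0.3, 0, 0.2, -1, 0.15, -0.0128, 0.0246, -0.3, 0, 0.2, 1, 0.15, -0.0128, 0.0246, -0.3, 0, 0.2, 1, 0.15, -0.0128, 0.0246, -0.3, 0, 0.2, 1, 0.15, -0.0128, 0.0246, -0.3, 0, 0.2, 1, 0.15, -0.0128, 0.0246, -0.3, 0, 0.2, 1, 0.15, -0.0128, 0.0246, -0.3, 0, 0.2, 1], grip_force=30)

```text
time: 2.9
tool_pos: [625.7, -84.1, 100.1]
tcp_rot: [23.2, 89.9, 16.0]
ft_force: [-1.3, 0.8, 6.1]
finger_gap: 15.7
```

Run:
```python
from h import *
s=sense();x,y,z=s['tool_pos'];a=np.radians(82.9)
go(x+120*np.cos(a),y+120*np.sin(a),98,82.9)
```

```text
t 2.9 pos [625.7 -84.1 100.1] F [-1.3  0.8  6.1] gap 15.7
shift [ 2.2e-03  1.2e-01 -1.0e-04] rot [-0.   0.1 -0. ]
```

>>> carry_out(commands=[0, 0.01, 0, 0, 0, 0, 1, 0, 0.025, 0, 0, 0, 0, 1, 0, 0.04, 0, 0, 0, 0, 1, 0, 0.055, 0, 0, 0, 0, 1, 0, 0.07, 0, 0, 0, 0, 1, 0, 0.085, 0, 0, 0, 0, 1, 0, 0.1, 0, 0, 0, 0, 1, 0, 0.11, 0, 0, 0, 0, 1, 0, 0.118, 0, 0, 0, 0, 1, 0, 0.122, 0, 0, 0, 0, 1, 0, 0.122, 0, 0, 0, 0, 1])

```text
time: 4.28
tool_pos: [640.6, 38.0, 100.1]
tcp_rot: [59.9, 89.9, 52.8]
ft_force: [-4.9, 2.8, 2.9]
finger_gap: 15.4
```

>>> carry_out(commands=[0, 0.004, 0, 0, 0, 0, 1, 0, 0.008, 0, 0, 0, 0, 1, 0, 0.012, 0, 0, 0, 0, 1, 0, 0.012, 0, 0, 0, 0, 1])

```text
time: 4.78
tool_pos: [642.0, 49.2, 100.2]
tcp_rot: [29.5, 89.9, 22.4]
ft_force: [-5.1, -5.1, 3.5]
finger_gap: 15.5
```

Run:
```python
from h import *
s=sense();print(s['tool_pos'],s['ft_force'],s['finger_gap'])
```

```text
[642.008513    49.19816196 100.16630615] [-5.13025503 -5.07069634  3.45534028] 15.516834617928467
```

>>> carry_out(commands=[0, 0.003, 0, 0, 0, 0, 1, 0, 0.006, 0, 0, 0, 0, 1, 0, 0.006, 0, 0, 0, 0, 1])

```text
time: 5.15
tool_pos: [642.0, 49.5, 100.1]
tcp_rot: [-93.5, 89.6, -100.8]
ft_force: [-9.6, -26.2, 8.0]
finger_gap: 15.5
```

>>> carry_out(commands=[0, 0, 0, 0, 0, 0, 1, 0, 0, 0, 0, 0, 0, -1, 0, 0, 0, 0, 0, 0, -1, 0, 0, 0, 0, 0, 0, -1, -0.06, 0, 0, 0, 0, 0, -1, -0.12, 0, 0, 0, 0, 0, -1, -0.12, 0, 0, 0, 0, 0, -1])

```text
time: 6.02
tool_pos: [646.0, 50.8, 228.1]
tcp_rot: [-25.6, 89.2, -32.8]
ft_force: [-0.2, 0.7, 0.6]
finger_gap: 85.7
```

Run:
```python
from h import *
go(478,273,210,7.2)
```

```text
t 6.025 pos [646.   50.8 228.1] F [-0.2  0.7  0.6] gap 85.7
shift [ 0.0146  0.1994 -0.1948] rot [75.6  0.8 -0.2]
```

>>> carry_out(commands=[0.015, 0.1994, -0.1948, 75.6, 0.8, -0.2, -1, 0.015, 0.1994, -0.1948, 75.6, 0.8, -0.2, -1, 0.015, 0.1994, -0.1948, 75.6, 0.8, -0.2, -1, 0.015, 0.1994, -0.1948, 75.6, 0.8, -0.2, -1, 0.015, 0.1994, -0.1948, 75.6, 0.8, -0.2, -1, 0.015, 0.1994, -0.1948, 75.6, 0.8, -0.2, -1, 0.015, 0.1994, -0.1948, 75.6, 0.8, -0.2, -1, 0.015, 0.1994, -0.1948, 75.6, 0.8, -0.2, -1, 0.015, 0.1994, -0.1948, 75.6, 0.8, -0.2, -1, 0.015, 0.1994, -0.1948, 75.6, 0.8, -0.2, -1, 0.015, 0.1994, -0.1948, 75.6, 0.8, -0.2, -1])

```text
time: 7.4
tool_pos: [478.1, 272.9, 209.6]
tcp_rot: [-26.5, 90.0, -109.2]
ft_force: [0.5, 0.6, 0.5]
finger_gap: 85.3
```

Run:
```python
from h import *
snap('wrist','w2.png'); go(478,273,210,7.2); print(sense()['qd'].round(1))
snap('top'); p=np.load('top.npz')['p'][180:260,235:395,::-1]
cv2.imwrite('pics/top2.png',cv2.resize(p,None,fx=5,fy=5,interpolation=cv2.INTER_CUBIC))
```

```text
t 7.45 pos [478.1 272.9 209.6] F [ 0.1 -0.8 -0.8] gap 85.3
shift [-0.0004 -0.0001 -0.0001] rot [0. 0. 0.]
[-0.1 -0.2  0.   0.  -0.   0.3]
```

View pics/w2.png

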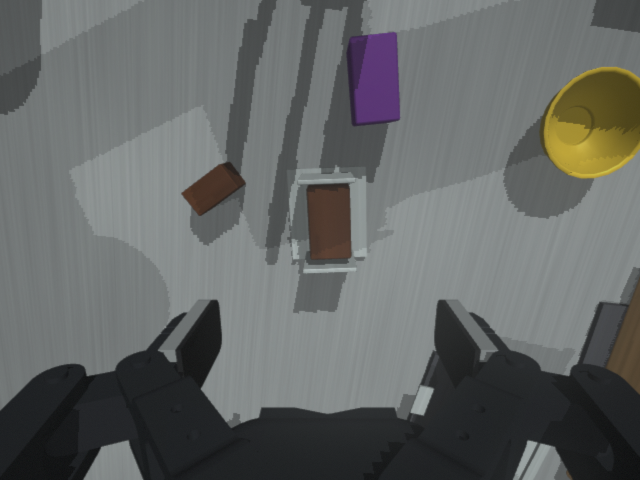

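View pics/top2.png

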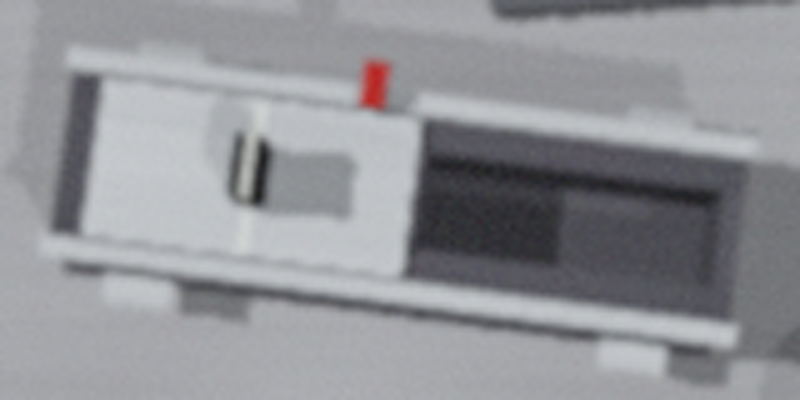

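The damper is fully open (plate edge at column 415 of the crop, chamber visible at 420–715). In the wrist view the chunk's top has corners (307,185), (349,183), (352,259) and (310,261), centred between the rack plates.

Run:
```python
from h import *
np.set_printoptions(precision=1,suppress=True)
ch=[world('wrist',*q,50) for q in [(307,185),(349,183),(352,259),(310,261)]]
m=np.mean(ch,0);d=ch[0]-ch[3]+ch[1]-ch[2];yaw=np.degrees(np.arctan2(d[1],d[0]))-90
print('chunk',m,yaw,np.linalg.norm(ch[0]-ch[1]),np.linalg.norm(ch[0]-ch[3]),world('wrist',330,222))
go(m[0],m[1],38,yaw)
# chamber from top view
A=lambda x,y:(235+x/5,180+y/5)
for q in [(415,118),(405,275),(95,85),(80,240)]: print('plate',world('top',*A(*q),70))
print('chamber depth pts',[world('top',*A(*q)) for q in [(640,235),(500,215)]])
print('chamber far edge rim', [world('top',*A(*q),67) for q in [(560,165),(715,190),(712,283),(430,262)]])
print('grip',world('top',*A(249,170),106),'clip',world('top',*A(376,63),83),world('top',*A(374,106),83))
```

```text
chunk [477.4 275.2  50. ] 9.462029260930791 32.47946748067037 62.228026408725 [477.7 276.1  49.9]
t 7.5 pos [478.1 272.9 209.6] F [-1.   0.  -0.3] gap 85.3
shift [ 0.2 -0.  -0. ] rot [-2.3  0.   0. ]
plate [671.8 -27.8  70. ]
plate [597.9 -23.9  70. ]
plate [685.6 122.2  70. ]
plate [612.5 127.4  70. ]
chamber depth pts [array([ 625. , -139.6,    9.7]), array([634.2, -70.5,   9.4])]
chamber far edge rim [array([650.8, -96. ,  67. ]), array([ 639.8, -168.8,   67. ]), array([ 596. , -167.3,   67. ]), array([604.4, -35.5,  67. ])]
grip [641.   47.1 106. ] clip [695.2  -9.3  83. ] [675.   -8.7  83. ]
```

>>> carry_out(commands=[0.06, 0, -0.0018, -1.8, 0, 0, -1, 0.12, 0, -0.0018, -1.8, 0, 0, -1, 0.16, 0, -0.0018, -1.8, 0, 0, -1, 0.1715, 0, -0.0018, -1.8, 0, 0, -1, 0.1715, 0, -0.0018, -1.8, 0, 0, -1, 0.1715, 0, -0.0018, -1.8, 0, 0, 1, 0.1715, 0, -0.0018, -1.8, 0, 0, 1, 0.1715, 0, -0.0018, -1.8, 0, 0, 1, 0.1715, 0, -0.0018, -1.8, 0, 0, 1, 0.1715, 0, -0.0018, -1.8, 0, 0, 1], grip_force=30)

```text
time: 8.75
tool_pos: [478.8, 275.1, 39.5]
tcp_rot: [96.4, 89.9, 15.4]
ft_force: [0.1, -0.6, 7.4]
finger_gap: 34.1
```

>>> carry_out(commands=[-0.015, 0, 0, 0, 0, 0, 1, -0.04, 0, 0, 0, 0, 0, 1, -0.08, 0, 0, 0, 0, 0, 1, -0.12, 0, 0, 0, 0, 0, 1, -0.12, 0, 0, 0, 0, 0, 1])

```text
time: 9.38
tool_pos: [481.1, 276.2, 165.0]
tcp_rot: [104.1, 89.4, 23.1]
ft_force: [0.0, -0.6, -0.9]
finger_gap: 33.9
```

Run:
```python
from h import *
go(460,0,110,-7)
```

```text
t 9.375 pos [481.1 276.2 165. ] F [ 0.  -0.6 -0.9] gap 33.9
shift [ 0.0536 -0.0647  0.2696] rot [16.  -0.2 -0.6]
```

>>> carry_out(commands=[0.0, -0.0147, 0.06, 4, 0, -0.6, 1, 0.02, -0.029, 0.12, 8, 0, -0.6, 1, 0.05, -0.043, 0.18, 12, -0.2, -0.6, 1, 0.053, -0.057, 0.24, 15, -0.2, -0.6, 1, 0.0536, -0.0647, 0.2696, 16, -0.2, -0.6, 1, 0.0536, -0.0647, 0.2696, 16, -0.2, -0.6, 1, 0.0536, -0.0647, 0.2696, 16, -0.2, -0.6, 1])

```text
time: 10.25
tool_pos: [459.7, 0.3, 109.9]
tcp_rot: [-115.9, 89.9, 147.1]
ft_force: [0.5, -0.4, -1.9]
finger_gap: 33.6
```

Run:
```python
from h import *
go(460,0,35,-7)
```

```text
t 10.25 pos [4.597e+02 3.000e-01 1.099e+02] F [ 0.5 -0.4 -1.9] gap 33.6
shift [0.0749 0.0004 0.0004] rot [-0.  -0.   0.1]
```

>>> carry_out(commands=[0.03, 0, 0, 0, 0, 0.1, 1, 0.055, 0, 0, 0, 0, 0.1, 1, 0.066, 0, 0, 0, 0, 0.1, 1, 0.07, 0, 0, 0, 0, 0.1, 1, 0.073, 0, 0, 0, 0, 0.1, 1, 0.0745, 0, 0, 0, 0, 0.1, 1, 0.0755, 0, 0, 0, 0, 0.1, 1, 0.0755, 0, 0, 0, 0, 0.1, 1])

```text
time: 11.25
tool_pos: [459.8, 0.3, 34.6]
tcp_rot: [131.4, 89.9, 34.4]
ft_force: [0.5, -0.7, -1.5]
finger_gap: 33.6
```

>>> carry_out(commands=[0.001, 0, 0, 0, 0, 0, 1, 0.002, 0, 0, 0, 0, 0, 1, 0.002, 0, 0, 0, 0, 0, 1])

```text
time: 11.62
tool_pos: [460.0, 0.3, 34.4]
tcp_rot: [157.3, 90.0, 60.2]
ft_force: [-11.1, 0.8, 22.8]
finger_gap: 33.6
```

>>> carry_out(commands=[0, 0, 0, 0, 0, 0, 1, 0, 0, 0, 0, 0, 0, -1, 0, 0, 0, 0, 0, 0, -1, 0, 0, 0, 0, 0, 0, -1, -0.05, 0, 0, 0, 0, 0, -1, -0.1, 0, 0, 0, 0, 0, -1, -0.1, 0, 0, 0, 0, 0, -1])

```text
time: 12.5
tool_pos: [463.3, -0.1, 139.2]
tcp_rot: [94.6, 89.5, -2.4]
ft_force: [0.7, -0.0, -0.7]
finger_gap: 85.1
```

Run:
```python
from h import *
go(460,0.3,140,83)
```

```text
t 12.5 pos [ 4.633e+02 -1.000e-01  1.392e+02] F [ 0.7 -0.  -0.7] gap 85.1
shift [-0.0009 -0.0033  0.    ] rot [-90.    0.4  -0.4]
```

>>> carry_out(commands=[0, -0.0033, 0, -90, 0.4, -0.4, -1, 0, -0.0033, 0, -90, 0.4, -0.4, -1, 0, -0.0033, 0, -90, 0.4, -0.4, -1, 0, -0.0033, 0, -90, 0.4, -0.4, -1, 0, -0.0033, 0, -90, 0.4, -0.4, -1, 0, -0.0033, 0, -90, 0.4, -0.4, -1, 0, -0.0033, 0, -90, 0.4, -0.4, -1, 0, -0.0033, 0, -90, 0.4, -0.4, -1, 0, -0.0033, 0, -90, 0.4, -0.4, -1, 0, -0.0033, 0, -90, 0.4, -0.4, -1, 0, -0.0033, 0, -90, 0.4, -0.4, -1])

```text
time: 13.88
tool_pos: [459.7, 0.3, 138.5]
tcp_rot: [139.3, 89.9, 132.2]
ft_force: [-0.1, 0.3, -0.5]
finger_gap: 85.6
```

Run:
```python
from h import *
go(460,0.3,35,83)
snap('wrist','w3.png')
```

```text
t 13.875 pos [4.597e+02 3.000e-01 1.385e+02] F [-0.1  0.3 -0.5] gap 85.6
shift [ 1.035e-01 -1.000e-04  4.000e-04] rot [-0.1 -0.  -0. ]
```

View pics/w3.png

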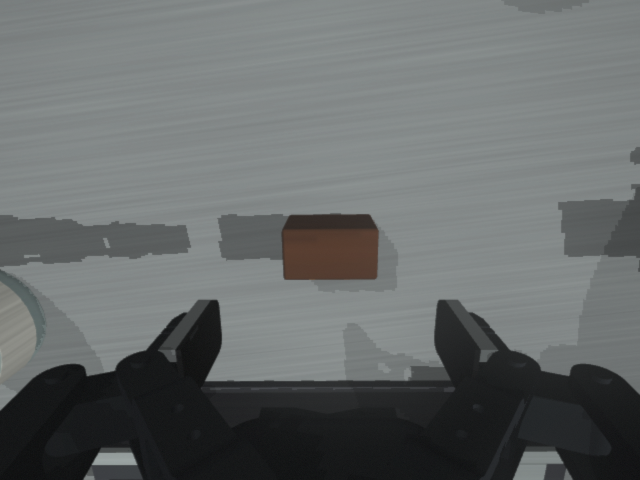

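The chunk stands flat with its top face at columns 283–377, rows 228–279. It is centred between the jaws and square to them, so I take it by its ends.

>>> carry_out(commands=[0.05, 0, 0, 0, 0, 0, -1, 0.085, 0, 0, 0, 0, 0, -1, 0.1035, 0, 0, 0, 0, 0, -1, 0.1035, 0, 0, 0, 0, 0, -1, 0.1035, 0, 0, 0, 0, 0, 1, 0.1035, 0, 0, 0, 0, 0, 1, 0.1035, 0, 0, 0, 0, 0, 1, 0.1035, 0, 0, 0, 0, 0, 1, 0.1035, 0, 0, 0, 0, 0, 1], grip_force=30)

```text
time: 15.05
tool_pos: [461.0, 0.3, 36.6]
tcp_rot: [20.1, 89.9, 13.0]
ft_force: [0.8, -0.1, 6.9]
finger_gap: 59.5
```

>>> carry_out(commands=[-0.015, 0, 0, 0, 0, 0, 1, -0.05, 0, 0, 0, 0, 0, 1, -0.1, 0, 0, 0, 0, 0, 1, -0.14, 0, 0, 0, 0, 0, 1, -0.14, 0, 0, 0, 0, 0, 1])

```text
time: 15.68
tool_pos: [463.4, -0.1, 181.9]
tcp_rot: [4.7, 89.4, -2.4]
ft_force: [-0.5, 0.4, -1.9]
finger_gap: 59.3
```

Run:
```python
from h import *
go(624,-101,150,83)
```

```text
t 15.675 pos [ 4.634e+02 -1.000e-01  1.819e+02] F [-0.5  0.4 -1.9] gap 59.3
shift [ 0.0337 -0.0803  0.1715] rot [-0.1  0.6 -0. ]
```

>>> carry_out(commands=[0.01, -0.0268, 0.057, 0, 0.3, 0, 1, 0.02, -0.05, 0.11, 0, 0.6, 0, 1, 0.03, -0.0803, 0.165, 0, 0.6, 0, 1, 0.0337, -0.0803, 0.172, 0, 0.6, 0, 1, 0.0337, -0.0803, 0.172, 0, 0.6, 0, 1, 0.0337, -0.0803, 0.172, 0, 0.6, 0, 1])

```text
time: 16.42
tool_pos: [623.8, -100.2, 150.6]
tcp_rot: [71.4, 89.9, 64.4]
ft_force: [-0.1, 0.4, -0.6]
finger_gap: 59.5
```

Run:
```python
from h import *
snap('wrist'); go(624.5,-101,120,83); print(sense()['qd'].round(1))
p=np.load('wrist.npz')['p'][130:400,140:540,::-1]
cv2.imwrite('pics/w4.png',cv2.resize(p,None,fx=2,fy=2,interpolation=cv2.INTER_CUBIC))
```

```text
t 16.475 pos [ 623.9 -100.1  151. ] F [-0.4 -0.   0.1] gap 59.2
shift [ 0.031  -0.0008  0.0007] rot [-0.   0.1 -0.1]
[-0.  -0.4 -0.1 -0.1  0.1 -0.1]
```

View pics/w4.png

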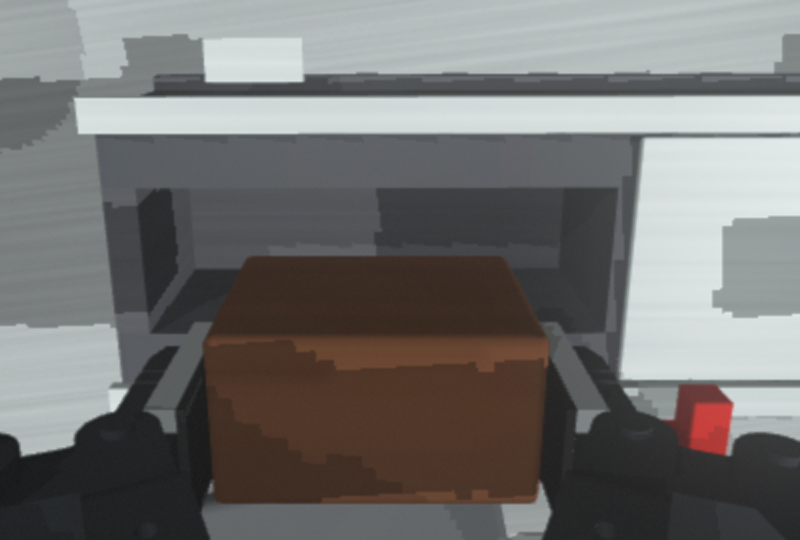

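The chamber rim in the crop has its near edge at row 188 (columns 137–617) and its far edge at row 333 (152–605). The chunk's near bottom edge is at row 257 (245–505).

Run:
```python
from h import *
np.set_printoptions(precision=1,suppress=True)
W=lambda x,y,z=None:world('wrist',140+x/2,130+y/2,z)
N=[W(137,188,67),W(617,188,67)];F=[W(152,333,67),W(605,333,67)]
for q in N+F: print(q)
m=np.mean(N+F,0);d=N[1]-N[0]+F[1]-F[0];yaw=np.degrees(np.arctan2(d[1],d[0]));print('chamber',m,yaw,np.linalg.norm(N[0]-F[0]))
b=[W(245,257,114.4),W(505,257,114.4)];t=[W(207,340,159.4),W(545,337,159.4),W(537,502,159.4),W(217,502,159.4)]
a=np.radians(yaw-90);ex=np.array([np.cos(a),np.sin(a),0])
print('chunk near bottom edge',*b,'centre',np.mean(b,0)+17*ex,'top',np.mean(t,0),'headings',[np.degrees(np.arctan2(*(q[1]-q[0])[1::-1])) for q in (b,t)])
```

```text
[ 592.5 -167.6   67. ]
[609.7 -29.2  67. ]
[ 638.  -172.8   67. ]
[655.3 -34.4  67. ]
chamber [ 623.9 -101.    67. ] 82.88832132429066 45.89299509200468
chunk near bottom edge [ 602.2 -129.1  114.4] [609.6 -70.  114.4] centre [ 622.7 -101.7  114.4] top [ 621.1 -101.2  159.4] headings [np.float64(82.88813402724065), np.float64(83.44626146257474)]
```

>>> carry_out(commands=[0.015, -0.0008, 0.0012, 0, 0.1, 0, 1, 0.035, -0.0008, 0.0012, 0, 0.1, 0, 1, 0.055, -0.0008, 0.0012, 0, 0.1, 0, 1, 0.075, -0.0008, 0.0012, 0, 0.1, 0, 1, 0.09, -0.0008, 0.0012, 0, 0.1, 0, 1, 0.1, -0.0008, 0.0012, 0, 0.1, 0, 1, 0.103, -0.0008, 0.0012, 0, 0.1, 0, 1, 0.1045, -0.0008, 0.0012, 0, 0.1, 0, 1, 0.1045, -0.0008, 0.0012, 0, 0.1, 0, 1])

```text
time: 17.6
tool_pos: [625.7, -101.1, 47.2]
tcp_rot: [57.5, 90.0, 50.5]
ft_force: [-0.1, -0.5, -1.0]
finger_gap: 59.6
```

Run:
```python
from h import *
go(625,-101,44.6,83)
```

```text
t 17.6 pos [ 625.7 -101.1   47.2] F [-0.1 -0.5 -1. ] gap 59.6
shift [ 0.0026  0.     -0.0007] rot [-0.  0. -0.]
```

>>> carry_out(commands=[0.0012, 0, -0.0005, 0, 0, 0, 1, 0.0022, 0, -0.0005, 0, 0, 0, 1, 0.003, 0, -0.0005, 0, 0, 0, 1, 0.0034, 0, -0.0005, 0, 0, 0, 1, 0.0034, 0, -0.0005, 0, 0, 0, 1])

```text
time: 18.23
tool_pos: [625.4, -101.1, 44.7]
tcp_rot: [38.4, 89.9, 31.4]
ft_force: [-3.6, 1.7, 5.1]
finger_gap: 59.6
```

>>> carry_out(commands=[0, 0, 0, 0, 0, 0, 1, 0, 0, 0, 0, 0, 0, -0.75, 0, 0, 0, 0, 0, 0, -0.75, 0, 0, 0, 0, 0, 0, -0.75, -0.02, 0, 0, 0, 0, 0, -0.75, -0.06, 0, 0, 0, 0, 0, -0.75, -0.11, 0, 0, 0, 0, 0, -0.75, -0.16, 0, 0, 0, 0, 0, -1, -0.2, 0, 0, 0, 0, 0, -1, -0.2, 0, 0, 0, 0, 0, -1])

```text
time: 19.48
tool_pos: [627.7, -101.8, 252.0]
tcp_rot: [-2.9, 89.4, -10.0]
ft_force: [0.3, -0.6, -0.2]
finger_gap: 85.5
```

Run:
```python
from h import *
go(638,20,250,83)
```

```text
t 19.475 pos [ 627.7 -101.8  252. ] F [ 0.3 -0.6 -0.2] gap 85.5
shift [ 0.0019  0.1221 -0.0047] rot [-0.   0.6  0. ]
```

>>> carry_out(commands=[0.002, 0.05, -0.0047, 0, 0.6, 0, -1, 0.002, 0.1, -0.0047, 0, 0.6, 0, -1, 0.002, 0.1221, -0.0047, 0, 0.6, 0, -1, 0.002, 0.1221, -0.0047, 0, 0.6, 0, -1, 0.002, 0.1221, -0.0047, 0, 0.6, 0, -1, 0.002, 0.1221, -0.0047, 0, 0.6, 0, -1, 0.002, 0.1221, -0.0047, 0, 0.6, 0, -1])

```text
time: 20.35
tool_pos: [637.9, 18.9, 249.9]
tcp_rot: [-54.9, 90.0, -62.0]
ft_force: [-0.7, 0.2, -0.4]
finger_gap: 85.4
```

Run:
```python
from h import *
snap('wrist'); go(642,49.5,100,83); print(sense()['qd'].round(1))
p=np.load('wrist.npz')['p'][130:430,120:520,::-1]
cv2.imwrite('pics/w5.png',cv2.resize(p,None,fx=2,fy=2,interpolation=cv2.INTER_CUBIC))
```

```text
t 20.4 pos [638.   19.1 249.9] F [-0.8  0.   0.7] gap 85.5
shift [1.499e-01 3.080e-02 1.000e-04] rot [-0.1  0.   0. ]
[ 0.4  0.   0.   0.1 -0.1  0.1]
```

View pics/w5.png

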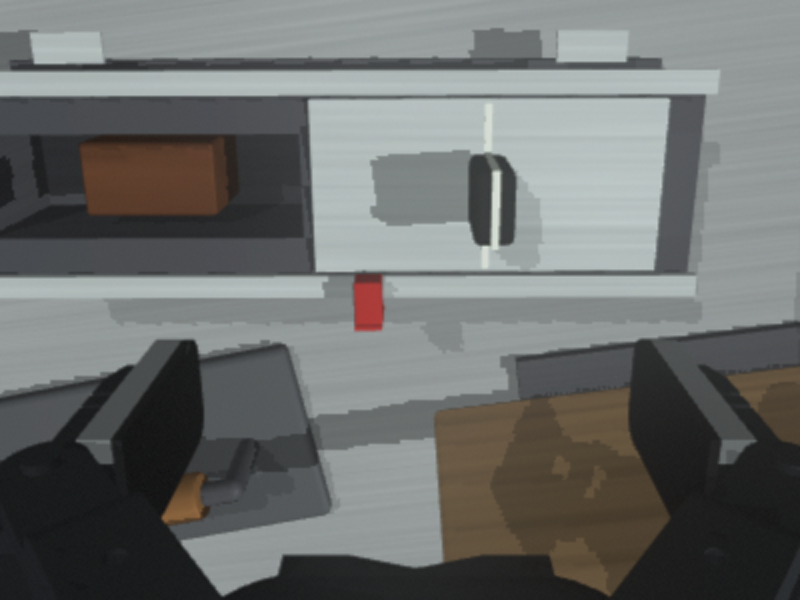

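The chunk lies flat in the chamber (top at about 150,178 in the crop). The grip line's top is at about (496,206), its ends on the plate are at (488,105) and (486,267), and the clip's top is at columns 355–383, row 300.

Run:
```python
from h import *
np.set_printoptions(precision=2,suppress=True)
W=lambda x,y,z=None:world('wrist',120+x/2,130+y/2,z)
a=np.radians(82.95);ey=np.array([np.cos(a),np.sin(a),0])
p=np.load('wrist.npz')['p'].astype(int)
# sub-pixel red columns on the clip top, white line columns on the grip top
for v in (274,278,282,286):
    red=p[v,:,0]-p[v,:,1]; w=np.clip(red[285:325],20,None)-20; print('clip u',v,(w*np.arange(285,325)).sum()/w.sum(),np.flatnonzero(red[285:325]>60)[[0,-1]]+285)
for v in (222,230,240,248):
    w=np.clip(p[v,355:378].sum(1)-400,0,None); print('line u',v,(w*np.arange(355,378)).sum()/w.sum() if w.sum() else None)
k=W(369,301,83)
print('clip',k,k@ey)
for n,q in dict(grip=W(496,206,106),p1=W(488,105,70),p2=W(486,267,70)).items(): print(n,q,'from clip',(q-k)@ey)
```

```text
clip u 274 303.51174496644296 [297 310]
clip u 278 303.6289517470882 [297 310]
clip u 282 303.8900651465798 [297 310]
clip u 286 304.06420545746386 [298 310]
line u 222 367.6860606060606
line u 230 367.54595791805093
line u 240 367.3584672435105
line u 248 365.33256083429893
clip [681.92  -8.54  83.  ] 75.21941265883966
grip [640.38  47.51 106.  ] from clip 50.528092691805846
p1 [606.96  51.15  70.  ] from clip 50.04168720271129
p2 [677.59  43.36  70.  ] from clip 50.97671549126949
```

Run:
```python
from h import *
np.set_printoptions(precision=2,suppress=True)
W=lambda x,y,z=None:world('wrist',120+x/2,130+y/2,z)
a=np.radians(82.95);ey=np.array([np.cos(a),np.sin(a),0]);k=W(368,301,83)@ey
for n,q in dict(pl1=W(309,99,70),pr1=W(668,99,70),pl2=W(315,270,70),pr2=W(655,270,70),end1=W(719,71,71),end2=W(696,295,71),cham=W(303,135,67),solidend1=W(704,97,67),solidend2=W(688,271,67)).items(): print(n,q,q@ey-k)
```

```text
pl1 [595.28 -21.91  70.  ] -23.478054883479537
pr1 [613.77 125.03  70.  ] 124.62712376795267
pl2 [669.6  -31.69  70.  ] -24.060089821589187
pr2 [688.25 117.18  70.  ] 125.97767144959582
end1 [604.85 145.59  71.  ] 143.93858533507986
end2 [701.94 134.54  71.  ] 144.88183129474845
cham [610.16 -27.42  67.  ] -27.111386340301713
solidend1 [615.28 140.89  67.  ] 140.55274649846345
solidend2 [691.77 132.65  67.  ] 141.7626596452932
```

>>> carry_out(commands=[0.05, 0.0295, 0.001, 0, 0, 0, -1, 0.1, 0.0295, 0.001, 0, 0, 0, -1, 0.142, 0.0295, 0.001, 0, 0, 0, -1, 0.15, 0.0295, 0.001, 0, 0, 0, -1, 0.15, 0.0295, 0.001, 0, 0, 0, -1, 0.15, 0.0295, 0.001, 0, 0, 0, 1, 0.15, 0.0295, 0.001, 0, 0, 0, 1, 0.15, 0.0295, 0.001, 0, 0, 0, 1, 0.15, 0.0295, 0.001, 0, 0, 0, 1, 0.15, 0.0295, 0.001, 0, 0, 0, 1, 0.15, 0.0295, 0.001, 0, 0, 0, 1], grip_force=30)

```text
time: 21.78
tool_pos: [643.0, 48.1, 100.6]
tcp_rot: [-22.8, 89.9, -29.9]
ft_force: [-1.7, -0.4, 5.9]
finger_gap: 15.4
```

>>> carry_out(commands=[0, -0.007, 0, 0, 0, 0, 1, 0, -0.017, 0, 0, 0, 0, 1, 0, -0.027, 0, 0, 0, 0, 1, 0, -0.037, 0, 0, 0, 0, 1, 0, -0.045, 0, 0, 0, 0, 1, 0, -0.049, 0, 0, 0, 0, 1, 0, -0.05, 0, 0, 0, 0, 1, 0, -0.05, 0, 0, 0, 0, 1])

```text
time: 22.78
tool_pos: [636.9, -1.8, 100.6]
tcp_rot: [-38.6, 89.9, -45.7]
ft_force: [2.2, -2.6, 1.3]
finger_gap: 15.3
```

Run:
```python
from h import *
snap('wrist')
p=np.load('wrist.npz')['p'][130:430,120:520,::-1]
cv2.imwrite('pics/w6.png',cv2.resize(p,None,fx=2,fy=2,interpolation=cv2.INTER_CUBIC))
```

```text
(no output)
```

View pics/w6.png

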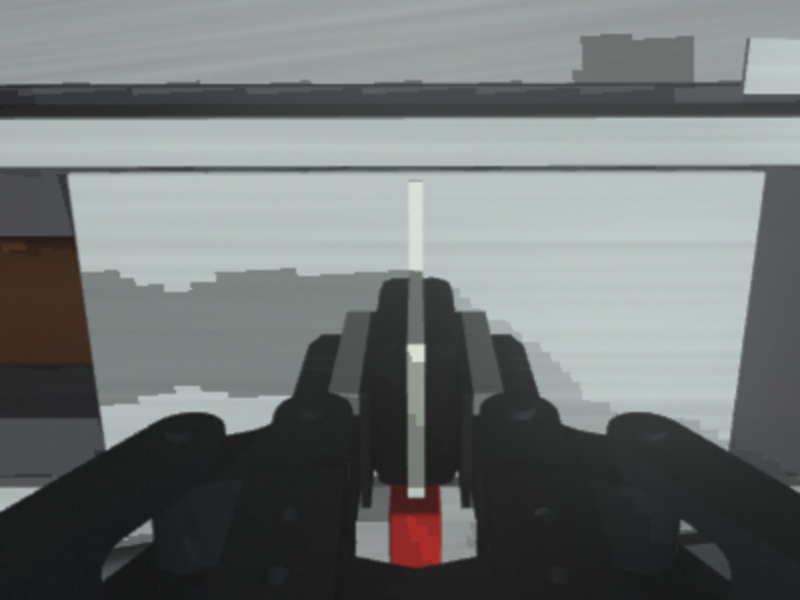

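The white line at column 416 and the clip (390–441, centre 415.5) are aligned near the optical axis. I release, retreat and check.

>>> carry_out(commands=[0, 0, 0, 0, 0, 0, 1, 0, 0, 0, 0, 0, 0, -1, 0, 0, 0, 0, 0, 0, -1, 0, 0, 0, 0, 0, 0, -1, -0.05, 0, 0, 0, 0, 0, -1, -0.1, 0, 0, 0, 0, 0, -1, -0.15, 0, 0, 0, 0, 0, -1, -0.15, 0, 0, 0, 0, 0, -1, -0.15, 0, 0, 0, 0, 0, -1, -0.15, 0, 0, 0, 0, 0, -1])

```text
time: 24.08
tool_pos: [635.7, -1.5, 248.3]
tcp_rot: [-144.4, 89.9, -151.5]
ft_force: [-0.5, -0.6, 0.1]
finger_gap: 85.3
```

Run:
```python
from h import *
snap('wrist'); s=sense(); print(s['qd'].round(1),s['ft_force'].round(1))
p=np.load('wrist.npz')['p'][130:430,120:520,::-1]
cv2.imwrite('pics/w7.png',cv2.resize(p,None,fx=2,fy=2,interpolation=cv2.INTER_CUBIC))
```

```text
[-0.  -0.  -0.3  0.1 -0.   0.2] [ 0.3  0.8 -0.6]
```

View pics/w7.png

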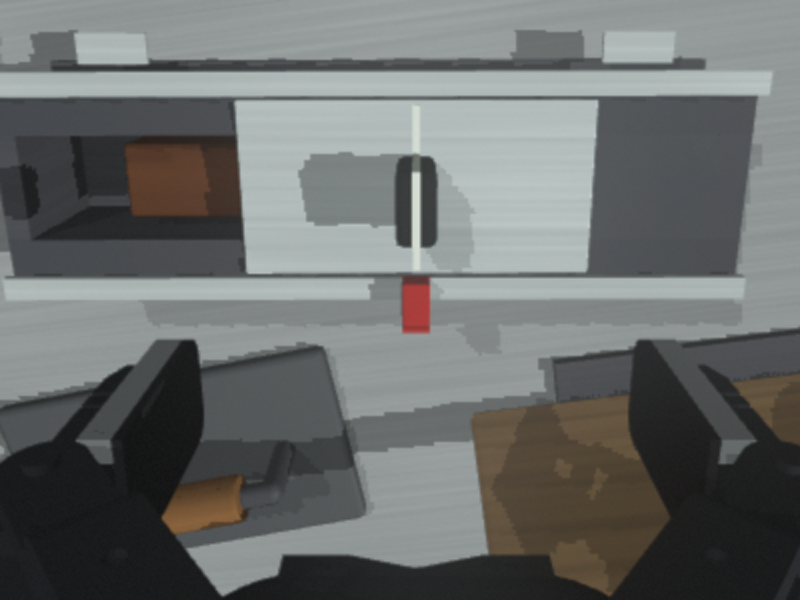

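The white line (column 416) meets the clip's centre (402–431, so 416). The chunk lies flat in the chamber, and the robot is clear and still, so I hand in.

```bash
python3 -c "
from bench import order; print(order.hand_in())"
```

```text
the job is handed in; nothing more can be done
None
```

The job is done and handed in at about 24 s of the 72 s allowed.

- **Damper open:** I slid it to the hard stop, where the wrist force rose to about 26 N. A later picture put it at about 149.5 mm of the 150 mm travel.
- **Chunk:** I took the larger brown chunk from the rack by its width and set it on the free shelf. I took it again by its ends and lowered it to the chamber floor, touching down with about 5 N before letting go.
- **Damper back:** I slid it back about 50 mm until its white line met the red clip.

**Last checks:** The final wrist picture shows the white line and the clip's centre both at column 416, under about 1 mm apart. The chunk lies flat in the chamber, along its length. The gripper was open, about 150 mm above the grip, with the wrist force near zero. I moved none of the bystanders.

**Disagreements:**
- The first wrist picture was about 5 mm off because the arm was still settling. I corrected it against the top view.
- The opening travel read 134.6 mm from the arm but about 132 mm from the pictures, probably because the fingers flexed against the stop.
- Estimates of the slide back differed by about 3 mm (51 to 54 mm), so I set the final position by eye on the line and clip.

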